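Clamp the amber blank in the drilling jig

ROBOT

A 6-joint arm with a two-finger parallel gripper is mounted at the origin on the work surface. World frame = base frame: x ahead of the robot, y to its left, z up, the work surface at z = 0. Lengths are in m, angles in rad, forces in N, time in s.
With the tool pointing down it reaches from about 0.375 to 0.975 m from the base axis. Payload 3.8 kg.
Tool frame: the origin (TCP) lies at the very end of the fingers, on their centre line; the grasp point (between the pads) lies 19 mm behind it (bot.tcp_to_grasp is the z of the grasp point in the tool frame, in m); z points along the fingers, y is the direction in which the jaws open and shut (so a half turn about z gives the same grasp; the last joint's range is limited). The gripper opens to 85 mm and grips with 20 to 120 N. Pads are 22 mm wide; open, the fingers measure 114 mm over their backs; the gripper's body (76 mm by 85 mm) begins 54 mm behind the grasp point. The pads swing forward as they close: fully open they stand 13 mm farther back than shut.
Start: joints at [-1.213, 0.264, 1.604, -0, 1.274, -0.037], TCP at [0.26, -0.623, 0.231] pointing down, gripper open.
Joint ranges: [-2.63, 2.63], [-0.94, 2.18], [0.31, 2.57], [-1.31, 4.45], [0, 2.66], [-2.55, 2.55]. Speed limits (rad/s): [2.57, 2.57, 3.14, 3.14, 3.14, 3.14].

INTERFACE

Orientations are given as a rotation vector (axis times angle).
In Python, from workcell import status, vision, job, bot gives the robot as it stands.
- The arm moves only by the tool apply_moves, never from a script. Its argument "deltas" is a list of rows, each a list of 7 numbers: the shift along the tool's x, y, z in m, then the turn, a rotation vector about the tool's x, y, z in rad, then the closure, from 0 (fully open) to 1 (shut). In form: [[x, y, z, rx, ry, rz, jaw], ...]. A call has 1 to 8 rows; each row is the pose to reach, as a shift and turn from the pose commanded when the call began, along the tool's axes at that moment; what a row does not reach only later rows make up. A row lasts 1/12 s, in which the tool goes at most 41.7 mm and 7.16 degrees, less where a joint would pass 70% of its speed; a pose out of reach is approached as far as the arm can. A call with a gripper value outside its range is refused whole. The fingers move at their own pace and stop on an object; "squeeze" is the grip in N (left out, the last holds). Time passes only in rows, so rows that repeat a pose let the fingers close. It gives the time, the measured TCP pose, the force and the opening at its end, in the units of the state.
- status.read_state(): the state, without advancing time (a new reading comes with each control period).
- vision.read_camera(name): name is "scene" or "top"; returns the picture (400x640x3 uint8, red, green, blue); there is no depth.
- vision.get_calibration(name): a dict with "fov_y" (degrees; the focal length in pixels is half the picture's height over the tangent of half this angle, whatever the lens; pixels are square), "cx", "cy" (the principal point, pixels), "R" (3x3) and "t" (3): a world point X has camera coordinates R X + t. Camera axes: x right, y down, z forward; pixel columns grow to the right and rows downward; lengths in m; the calibration is good to about 2 mm. A picture is of the moment at which its call begins. get_calibration takes no time and is no camera call.
- job.finish_job(): hands the job in, once; it reports no verdict.
The state is a dict: "time": time; "q": joint angles; "joint_vel": joint speeds; "joint_torque": joint torques, N m; "tool_pos": TCP position; "tcp_rot": TCP orientation; "wrist_force": force on the tool from outside, world axes, zero at the start; "torque": the same for the moment, N m; "width": opening from 0.0 (shut) to 1.0 (fully open).
Only numpy, scipy, OpenCV 4.12 (cv2) and the standard library are available. Lean on these libraries where they do the work, as an engineer would, in place of code of your own. Each camera call takes 0.05 s, during which the arm holds its last target. There are 200 camera calls.

TASK

An amber blank lies in the nest of the small drilling jig and must be clamped before it is drilled. With the outside of a finger, push the clamp strap round until it lies fully over the blank against its stop, and only then push the cam lever fully down so that the rubber pad presses on the blank. Do not lift the blank or push it out of its nest, and leave the other things on the table where they are.

Things in the scene. Friction and masses are not known exactly. Their poses are not given: they have to be found in the camera images.
- jig: Bare aluminium base plate fixed on the table, 16 mm thick, x -60..160, y -55..55 mm, with an upright pivot post and a nest of low walls (10 mm above the plate). Origin on the vertical pivot axis at table height; +x points from post to nest (nest centre at x 100 mm), z up. A thin stop pin, top 62 mm above the table, stands at x 55, y -18.5 mm.
- nest (a point): Centre of the nest floor on the jig, 16 mm above the table; axes as the jig. Nest opening 48 x 40 mm.
- strap (a joint): Angle of the clamp strap about the pivot axis (rad). 0 = over the blank and against the stop (along the jig's +x). It grows as the strap turns away, counter-clockwise seen from above, to the jig's +y side, at most 1.6. Stays where left; friction 0.12 N m. Flat bar 26 mm wide, 52 to 64 mm above the table, reaching from 20 mm behind the pivot axis to 155 mm in front.
- strap_fin (a point): Centre of the upright steel fin on the strap's free end, to be pushed: 34 mm long (along the strap), 8 mm thick, from 64 to 106 mm above the table (this point 85 mm up), 138 mm from the pivot axis. Site x axis = along the strap, outward; y axis = the way the strap opens.
- lever (a joint): Angle of the cam lever (rad), carried by the strap on a level axis across it, above the post. 0 = raised: it rises 1.047 (60 deg) above level, its free end behind the post, away from the fin. Grows as it is pushed down, to 0.95 at its stop; elevation above level = 1.047 minus this. Stays where left; friction 0.25 N m (3 N at the push point).
- lever_hinge (a point): Point on the cam lever's hinge axis, on the pivot axis, 82 mm above the table. Its axes turn with the lever.
- lever_push (a point): Middle of the upper face of the lever's black plastic handle, where it is to be pushed: 90 mm along the lever from its hinge axis and 6 mm off the lever's centre line. The handle is 50 mm long, 22 mm wide, 12 mm thick, and ends 115 mm from the hinge. Its axes turn with the lever.
- pad: Round rubber clamp pad 22 mm in diameter under the strap, on a spindle 100 mm from the pivot axis. Origin: centre of its underside, 43 mm above the table when the lever is raised. Pushing the lever moves it down; it meets the blank when the lever's value is about 0.63 and a stiff spring behind it (8 N per mm) then presses it on, to about 12 N at the lever's stop.
- blank: The amber blank to be clamped, a loose rounded block 44 x 36 x 24 mm in the nest (top 40 mm above the table). Origin: centre of its underside; x along the jig's x within a few degrees.
- mug: Bystander: white mug, 76 mm across, 90 mm tall, loose. Origin: centre of its underside.
- jar: Bystander: glass jar with a lid, 56 mm across, 75 mm tall, loose. Origin: centre of its underside.
- spare: Bystander: another amber blank 46 x 34 x 22 mm, loose on the table beside the jig. Origin: centre of its underside.
- brush: Bystander: small brush lying on the table, loose. Origin under it, its length along its x.
- wheel: Bystander: grey felt polishing wheel lying flat, 90 mm across, 16 mm thick, loose. Origin: centre of its underside.
- carton: Bystander: small cardboard carton 70 x 50 x 30 mm, loose. Origin: centre of its underside.
Mind the look-alikes: they are no part of the job. What is shaped like the blank but green is not meant. Several things have the shape of the jig; the one meant has the colours described above.

How it is judged:
By the outcome, as a careful person would: the job done as asked, in the order asked, and still so for the second after the job is handed in, with the robot touching nothing.
It also fails if it takes over 53 s, if anything falls off the work surface, if the arm or the gripper's body presses on something with over 40 N, if the wrist force passes 120 N, or if a joint passes its speed limit or range.

## Working session

There is one attempt and no reset: what is moved stays moved. The work goes in short steps, Python scripts to look and compute and a tool call to move; the robot and the scene stay as the last step left them, time stands still between calls to the robot, and variables do not carry over. Pictures are saved under pics/ and viewed, about 8 in all and at most 12, crops included, and the job is handed in when it is done.

Besides the shell and the picture viewer there is one more tool, called after "Call:" as a command line: name --pt "numbers of a row" for each row, then --argument value for the rest. apply_moves: Moves the arm, as the interface text tells. Its arguments: {"type":"object","properties":{"deltas":{"type":"array","items":{"type":"array","items":{"type":"number"}}},"squeeze":{"type":"number"}},"required":["deltas"]}

```bash
mkdir -p pics
python3 - <<'E'
from workcell import status, vision
import cv2
print(status.read_state())
for n in("scene","top"):
    cv2.imwrite(f"pics/{n}0.png",vision.read_camera(n)[...,::-1]); print(n,vision.get_calibration(n))
E
```

```text
{'time': 0.0, 'q': array([-1.21285812e+00,  2.64780797e-01,  1.60541631e+00, -2.25750345e-05,
        1.27365810e+00, -3.68979954e-02]), 'joint_vel': array([ 0.00067225, -0.00221265,  0.00151267,  0.00292417,  0.00086393,
       -0.00043239]), 'joint_torque': array([-7.23943012e-04, -5.15114808e+01, -3.67317224e+01, -1.42732092e-04,
        1.30556009e-02,  2.98156874e-05]), 'tool_pos': array([ 0.25937698, -0.62237562,  0.22992053]), 'tcp_rot': array([-3.07838236e+00, -6.15759254e-01,  6.01075361e-04]), 'wrist_force': array([1.14729009, 0.22967832, 0.01992192]), 'torque': array([ 0.00730616, -0.02678198, -0.00284886]), 'width': 0.9980407077296436}
scene {'fov_y': 42.462421799865, 'cx': 311.8831377538678, 'cy': 195.4762063993623, 'R': array([[-0.12055974,  0.99258664,  0.01539811],
       [ 0.54410876,  0.07904538, -0.83528287],
       [-0.83030777, -0.09232324, -0.54960478]]), 't': array([ 0.04504356, -0.18031708,  1.8750246 ])}
top {'fov_y': 48.3866230580064, 'cx': 318.76575582974704, 'cy': 200.22018141598858, 'R': array([[ 0.0070913 , -0.9999444 ,  0.00780492],
       [-0.99683426, -0.00768692, -0.07913519],
       [ 0.07919079, -0.00721904, -0.99683334]]), 't': array([-0.018098  ,  0.523923  ,  1.41103172])}
```

View pics/top0.png

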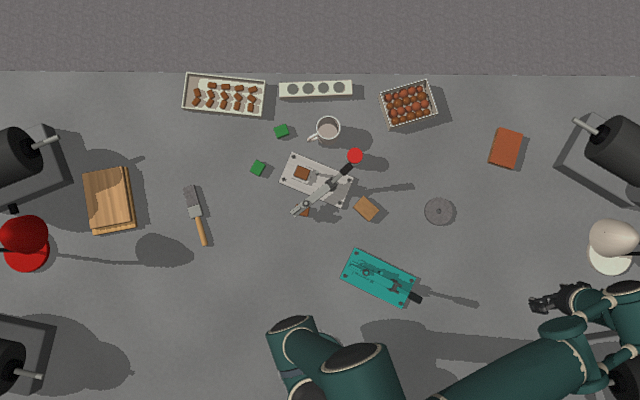

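View pics/scene0.png

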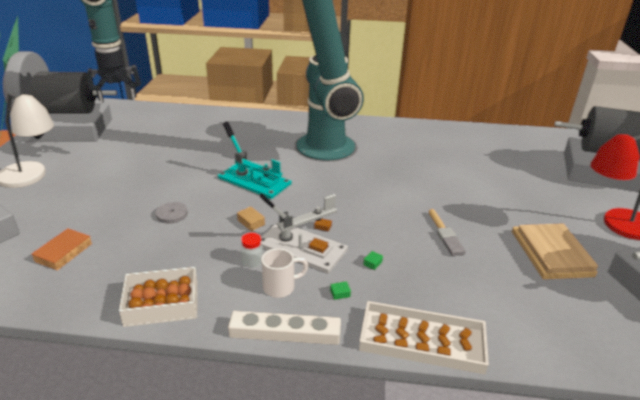

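Candidates for the jig are the bare aluminium one at top (316,180) / scene (305,243), and a teal look-alike at top (379,277) / scene (255,178). I choose the aluminium one. For the blank, the amber piece in its nest at top (302,172) is meant. The others are the spare at (305,211) and green blocks at (282,131) and (258,168). A close crop follows as a check.

Run:
```python
import cv2
a=cv2.imread("pics/top0.png")[115:225,265:385]; b=cv2.imread("pics/scene0.png")[185:300,230:360]
a=cv2.resize(a,None,fx=5,fy=5,interpolation=cv2.INTER_CUBIC);cv2.imwrite("pics/ct.png",a)
b=cv2.resize(b,None,fx=5,fy=5,interpolation=cv2.INTER_CUBIC);cv2.imwrite("pics/cs.png",b)
```

```text
(no output)
```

View pics/ct.png

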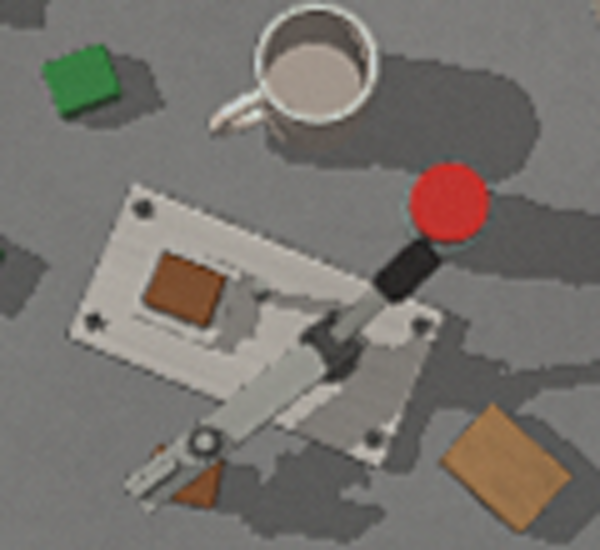

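View pics/cs.png

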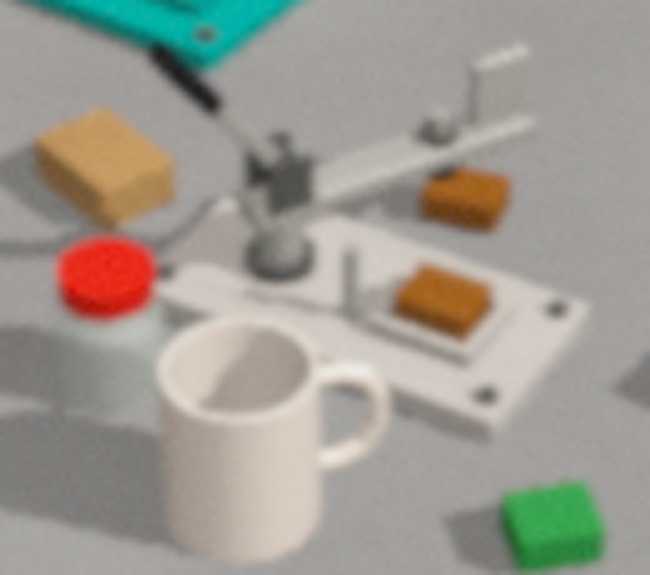

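```bash
cat > h.py <<'E'
import numpy as np
from scipy.optimize import least_squares
from workcell import vision
def proj(n,P):
    c=vision.get_calibration(n); p=np.atleast_2d(P)@c['R'].T+c['t']; f=200/np.tan(np.radians(c['fov_y'])/2)
    return p[:,:2]/p[:,2:]*f+[c['cx'],c['cy']]
def unproj(n,uv,z):
    c=vision.get_calibration(n); f=200/np.tan(np.radians(c['fov_y'])/2)
    d=c['R'].T@np.array([(uv[0]-c['cx'])/f,(uv[1]-c['cy'])/f,1]); o=-c['R'].T@c['t']
    return o+d*(z-o[2])/d[2]
def jw(s,P):
    x,y,a=s; P=np.atleast_2d(P).astype(float); c,n=np.cos(a),np.sin(a)
    return np.c_[x+c*P[:,0]-n*P[:,1],y+n*P[:,0]+c*P[:,1],P[:,2]]
E
python3 - <<'E'
from h import *
T=lambda p:np.array(p)/5+[265-.4,115-.4]
S=lambda p:np.array(p)/5+[230-.4,185-.4]
M=np.array([[160,-55,16],[160,55,16],[-60,55,16],[-60,-55,16]])/1e3
O=T([[135,185],[70,338],[382,467],[440,312]])
pin=np.array([[55,-18.5,62]])/1e3
r=least_squares(lambda s:(proj('top',jw(s,M))-O).ravel(),[.6,0,1.2]); print(r.x,r.fun.round(2))
s=r.x
print('scene corners crop',(proj('scene',jw(s,M))-[230,185])*5)
print('pin top',(proj('scene',jw(s,pin))-[230,185])*5,(proj('top',jw(s,pin))-[265,115])*5)
for th in np.arange(.8,1.4,.1):
    f=lambda R,z,o=0:[R*np.cos(th)-o*np.sin(th),R*np.sin(th)+o*np.cos(th),z]
    F=np.array([f(.121,.106),f(.155,.106),f(.1,.064)])
    print(th.round(1),((proj('top',jw(s,F))-[265,115])*5).round(0).tolist(),((proj('scene',jw(s,F))-[230,185])*5).round(0).tolist())
    e=1.047;L=.115;print('   lever end',((proj('top',jw(s,[f(-L*np.cos(e),.082+L*np.sin(e))]))-[265,115])*5).round(0))
print('jar',unproj('top',T([450,203]),.075),'mug',unproj('top',T([317,65]),.09))
E
```

```text
[ 0.57252815 -0.05089972  1.18664058] [-0.47 -0.32 -0.6   0.12 -0.07  0.24  1.14 -0.06]
scene corners crop [[487.42600473 419.61854158]
 [582.62830304 300.02638367]
 [232.8214407  177.68652387]
 [123.13035743 282.53317102]]
pin top [[343.14090712 244.0929547 ]] [[258.56469407 283.89777884]]
0.8 [[148.0, 415.0], [96.0, 437.0], [182.0, 407.0]] [[490.0, 91.0], [550.0, 82.0], [450.0, 161.0]]
   lever end [[427. 281.]]
0.9 [[156.0, 433.0], [107.0, 460.0], [189.0, 421.0]] [[481.0, 79.0], [539.0, 67.0], [444.0, 151.0]]
   lever end [[423. 272.]]
1.0 [[167.0, 449.0], [121.0, 482.0], [197.0, 435.0]] [[471.0, 68.0], [525.0, 52.0], [436.0, 141.0]]
   lever end [[418. 263.]]
1.1 [[179.0, 465.0], [136.0, 502.0], [207.0, 448.0]] [[460.0, 57.0], [510.0, 39.0], [426.0, 132.0]]
   lever end [[411. 255.]]
1.2 [[193.0, 480.0], [154.0, 521.0], [218.0, 459.0]] [[446.0, 47.0], [493.0, 26.0], [415.0, 124.0]]
   lever end [[405. 248.]]
1.3 [[208.0, 493.0], [173.0, 537.0], [230.0, 470.0]] [[431.0, 38.0], [473.0, 15.0], [403.0, 116.0]]
   lever end [[397. 242.]]
jar [ 0.66157069 -0.12468439  0.075     ] mug [ 0.74469046 -0.0407554   0.09      ]
```

```bash
cat >> h.py <<'E'
from scipy.spatial.transform import Rotation as Ro
from workcell import status
S=np.array([.572,-.0495,1.187])
def delta(pos,yaw):
    "row from measured pose to TCP pos with tool z down, tool y at world angle yaw"
    st=status.read_state(); R0=Ro.from_rotvec(st['tcp_rot'])
    y=np.array([np.cos(yaw),np.sin(yaw),0]); z=np.array([0,0,-1.]); R=Ro.from_matrix(np.c_[np.cross(y,z),y,z])
    return np.r_[R0.inv().apply(np.array(pos)-st['tool_pos']),(R0.inv()*R).as_rotvec()].round(4)
def fin(th,off,z=.073,r=.138):
    "TCP off behind the fin centre plane, yaw such that tool +y pushes shut"
    p=jw(S,[[r*np.cos(th)-off*np.sin(th),r*np.sin(th)+off*np.cos(th),z]])[0]
    return p,S[2]+th-np.pi/2
E
python3 -c "
from h import *
p,a=fin(1.03,.05,.2);print(p,a,delta(p,a))"
```

```text
[0.44898316 0.03056783 0.2       ] 0.6462036732051035 [ 4.2620e-01 -5.2980e-01  3.1200e-02 -1.4000e-03 -1.9000e-03 -1.8222e+00]
```

Call:
apply_moves --pt "0.025 -0.031 0 0 0 -0.1 1" --pt "0.05 -0.062 0 0 0 -0.2 1" --pt "0.075 -0.093 0 0 0 -0.3 1" --pt "0.1 -0.124 0 0 0 -0.4 1" --pt "0.125 -0.155 0 0 0 -0.5 1" --pt "0.15 -0.186 0 0 0 -0.6 1" --pt "0.175 -0.217 0 0 0 -0.7 1" --pt "0.2 -0.248 0 0 0 -0.8 1" --squeeze 20

```text
time: 0.77
tool_pos: [0.3487, -0.3151, 0.2308]
tcp_rot: [-2.593, -1.772, -0.0]
wrist_force: [0.8, -0.3, 0.4]
width: 0.002
```

```bash
python3 -c "
from h import *
p,a=fin(1.03,.05,.2);print(p,a,delta(p,a),status.read_state()['time'])"
```

```text
[0.44898316 0.03056783 0.2       ] 0.6462036732051035 [ 3.5850e-01 -3.2100e-02  3.0900e-02 -3.0000e-04 -6.0000e-04 -1.0178e+00] 0.7667
```

Call:
apply_moves --pt "0.04 -0.004 0.0 0 0 -0.11 1" --pt "0.08 -0.008 0 0 0 -0.22 1" --pt "0.12 -0.012 0 0 0 -0.33 1" --pt "0.16 -0.015 0 0 0 -0.45 1" --pt "0.2 -0.018 0 0 0 -0.56 1" --pt "0.24 -0.022 0 0 0 -0.67 1" --pt "0.28 -0.025 0 0 0 -0.78 1" --pt "0.32 -0.028 0 0 0 -0.9 1"

```text
time: 1.43
tool_pos: [0.44, -0.0073, 0.2311]
tcp_rot: [1.563, 2.725, -0.0]
wrist_force: [1.7, -0.0, 0.1]
width: -0.001
```

```bash
python3 -c "
from h import *
p,a=fin(1.03,.05,.2);print(p,a,delta(p,a));print(delta(*fin(1.03,.05,.073)))"
```

```text
[0.44898316 0.03056783 0.2       ] 0.6462036732051035 [ 2.820e-02  2.680e-02  3.110e-02  1.000e-04  2.000e-04 -1.166e-01]
[ 2.820e-02  2.680e-02  1.581e-01  1.000e-04  2.000e-04 -1.166e-01]
```

Call:
apply_moves --pt "0.028 0.027 0.03 0 0 -0.117 1" --pt "0.028 0.027 0.03 0 0 -0.117 1" --pt "0.028 0.027 0.07 0 0 -0.117 1" --pt "0.028 0.027 0.11 0 0 -0.117 1" --pt "0.028 0.027 0.14 0 0 -0.117 1" --pt "0.028 0.027 0.158 0 0 -0.117 1" --pt "0.028 0.027 0.158 0 0 -0.117 1" --pt "0.028 0.027 0.158 0 0 -0.117 1"

```text
time: 2.1
tool_pos: [0.4482, 0.0281, 0.0722]
tcp_rot: [-1.408, -2.805, 0.003]
wrist_force: [0.4, 0.1, 0.9]
width: 0.002
```

Run:
```python
from h import *
import cv2
a=vision.read_camera('top')[100:230,255:395,::-1]; b=vision.read_camera('scene')[170:300,220:360,::-1]
cv2.imwrite('pics/a1.png',cv2.resize(np.hstack([a,b[:,:140]]),None,fx=2.85,fy=4,interpolation=cv2.INTER_CUBIC) if 0 else cv2.resize(np.hstack([a,b]),None,fx=2.85,fy=2.85,interpolation=cv2.INTER_CUBIC))
print(delta(*fin(1.03,.021)))
```

```text
[ 0.0033  0.0288  0.0018  0.0018  0.0014 -0.0059]
```

View pics/a1.png

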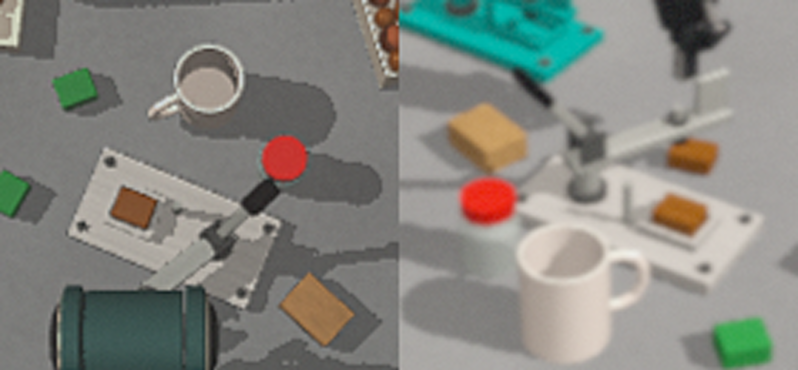

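The picture shows the closed fingers on the open side of the fin, at crop (683,70). Nothing has been touched and the strap hasn't moved.

```bash
cat >> h.py <<'E'
def arc(ths,off):
    for t,o in zip(ths,np.broadcast_to(off,len(ths))): print([float(v) for v in delta(*fin(t,o)).round(3)])
E
python3 -c "
from h import *
arc([1.03,1.03,1.03,1.0,.96,.92,.88,.84],[.04,.03,.022,.0185,.0185,.0185,.0185,.0185])"
```

```text
[0.003, 0.01, 0.002, 0.002, 0.001, -0.006]
[0.003, 0.02, 0.002, 0.002, 0.001, -0.006]
[0.003, 0.028, 0.002, 0.002, 0.001, -0.006]
[0.004, 0.036, 0.002, 0.002, 0.001, 0.024]
[0.004, 0.041, 0.002, 0.002, 0.001, 0.064]
[0.005, 0.047, 0.002, 0.002, 0.001, 0.104]
[0.005, 0.052, 0.002, 0.002, 0.001, 0.144]
[0.004, 0.058, 0.002, 0.002, 0.001, 0.184]
```

Call:
apply_moves --pt "0.003 0.01 0 0 0 -0.006 1" --pt "0.003 0.02 0 0 0 -0.006 1" --pt "0.003 0.028 0 0 0 -0.006 1" --pt "0.004 0.036 0 0 0 0.024 1" --pt "0.004 0.041 0 0 0 0.064 1" --pt "0.005 0.047 0 0 0 0.104 1" --pt "0.005 0.052 0 0 0 0.144 1" --pt "0.004 0.058 0 0 0 0.184 1"

```text
time: 2.87
tool_pos: [0.4947, 0.0673, 0.0739]
tcp_rot: [1.662, 2.666, 0.001]
wrist_force: [-2.2, -0.2, 0.2]
width: -0.001
```

```bash
python3 -c "
from h import *
arc(np.arange(.80,.5,-.04),.0185)"
```

```text
[-0.0, 0.005, 0.001, 0.0, 0.0, 0.04]
[0.0, 0.011, 0.001, 0.0, 0.0, 0.08]
[0.0, 0.016, 0.001, 0.0, 0.0, 0.12]
[0.0, 0.022, 0.001, 0.0, 0.0, 0.16]
[0.0, 0.027, 0.001, 0.0, 0.0, 0.2]
[-0.0, 0.033, 0.001, 0.0, 0.0, 0.24]
[-0.001, 0.038, 0.001, 0.0, -0.0, 0.28]
[-0.002, 0.044, 0.001, 0.0, -0.0, 0.32]
```

Call:
apply_moves --pt "0 0.005 0 0 0 0.04 1" --pt "0 0.011 0 0 0 0.08 1" --pt "0 0.016 0 0 0 0.12 1" --pt "0 0.022 0 0 0 0.16 1" --pt "0 0.027 0 0 0 0.2 1" --pt "0 0.033 0 0 0 0.24 1" --pt "-0.001 0.038 0 0 0 0.28 1" --pt "-0.002 0.044 0 0 0 0.32 1"

```text
time: 3.53
tool_pos: [0.535, 0.0849, 0.0738]
tcp_rot: [2.066, 2.367, 0.001]
wrist_force: [-1.7, -0.1, 0.5]
width: 0.003
```

```bash
python3 -c "
from h import *
arc(np.arange(.48,.18,-.04),.0185)"
```

```text
[0.0, 0.005, 0.001, 0.0, -0.0, 0.039]
[0.001, 0.011, 0.001, 0.0, -0.0, 0.079]
[0.001, 0.016, 0.001, 0.0, -0.0, 0.119]
[0.001, 0.022, 0.001, 0.0, -0.0, 0.159]
[0.001, 0.028, 0.001, 0.0, -0.0, 0.199]
[0.0, 0.033, 0.001, 0.0, -0.0, 0.239]
[-0.0, 0.039, 0.001, 0.0, -0.0, 0.279]
[-0.001, 0.044, 0.001, 0.0, -0.0, 0.319]
```

Call:
apply_moves --pt "0 0.005 0 0 0 0.04 1" --pt "0.001 0.011 0 0 0 0.08 1" --pt "0.001 0.016 0 0 0 0.12 1" --pt "0.001 0.022 0 0 0 0.16 1" --pt "0.001 0.028 0 0 0 0.2 1" --pt "0 0.033 0 0 0 0.24 1" --pt "0 0.039 0 0 0 0.28 1" --pt "-0.001 0.044 0 0 0 0.32 1"

```text
time: 4.2
tool_pos: [0.579, 0.09, 0.0738]
tcp_rot: [2.416, 2.007, 0.001]
wrist_force: [-1.3, 1.0, -0.3]
width: 0.002
```

```bash
python3 -c "
from h import *
arc([.16,.13,.10,.08,.06,.045,.03,.02,0],.0185)"
```

```text
[0.0, 0.006, 0.001, 0.0, -0.0, 0.039]
[0.0, 0.01, 0.001, 0.0, -0.0, 0.069]
[0.001, 0.014, 0.001, 0.0, -0.0, 0.099]
[0.001, 0.017, 0.001, 0.0, -0.0, 0.119]
[0.001, 0.02, 0.001, 0.0, -0.0, 0.139]
[0.001, 0.022, 0.001, 0.0, -0.0, 0.154]
[0.001, 0.024, 0.001, 0.0, -0.0, 0.169]
[0.001, 0.025, 0.001, 0.0, -0.0, 0.179]
[0.0, 0.028, 0.001, 0.0, -0.0, 0.199]
```

Call:
apply_moves --pt "0 0.006 0 0 0 0.04 1" --pt "0 0.01 0 0 0 0.07 1" --pt "0.001 0.014 0 0 0 0.1 1" --pt "0.001 0.017 0 0 0 0.12 1" --pt "0.001 0.02 0 0 0 0.14 1" --pt "0.001 0.022 0 0 0 0.155 1" --pt "0.001 0.024 0 0 0 0.17 1" --pt "0.001 0.025 0 0 0 0.18 1"

```text
time: 4.87
tool_pos: [0.603, 0.0856, 0.0734]
tcp_rot: [2.587, 1.783, 0.001]
wrist_force: [-0.7, -0.3, -0.1]
width: -0.005
```

Call:
apply_moves --pt "0 0.001 0 0 0 0.01 1" --pt "0 0.002 0 0 0 0.02 1" --pt "0 0.003 0 0 0 0.02 1" --pt "0 0.003 0 0 0 0.02 1"

```text
time: 5.2
tool_pos: [0.6055, 0.0842, 0.0733]
tcp_rot: [2.604, 1.758, 0.0]
wrist_force: [0.0, 0.3, -0.3]
width: 0.002
```

Call:
apply_moves --pt "0 0.001 0 0 0 0 1" --pt "0 0.002 0 0 0 0 1" --pt "0 0.003 0 0 0 0 1" --pt "0 0.003 0 0 0 0 1"

```text
time: 5.53
tool_pos: [0.6084, 0.0831, 0.0733]
tcp_rot: [2.604, 1.758, 0.0]
wrist_force: [0.2, -0.4, 0.9]
width: -0.001
```

Run:
```python
from h import *
import cv2
b=vision.read_camera('scene')[180:290,240:370,::-1]
cv2.imwrite('pics/a2.png',cv2.resize(b,None,fx=5,fy=5,interpolation=cv2.INTER_CUBIC))
st=status.read_state(); print(st['wrist_force'],st['tool_pos'])
for th in (0,.05,.1):
    P=jw(S,[[R*np.cos(th),R*np.sin(th),.106] for R in (.121,.155)])
    print(th,((proj('scene',P)-[240,180])*5).round())
```

```text
[-0.34266435 -0.20701065 -0.09530477] [0.60837245 0.08309577 0.07326098]
0 [[428. 220.]
 [488. 240.]]
0.05 [[433. 214.]
 [495. 232.]]
0.1 [[438. 207.]
 [500. 224.]]
```

View pics/a2.png

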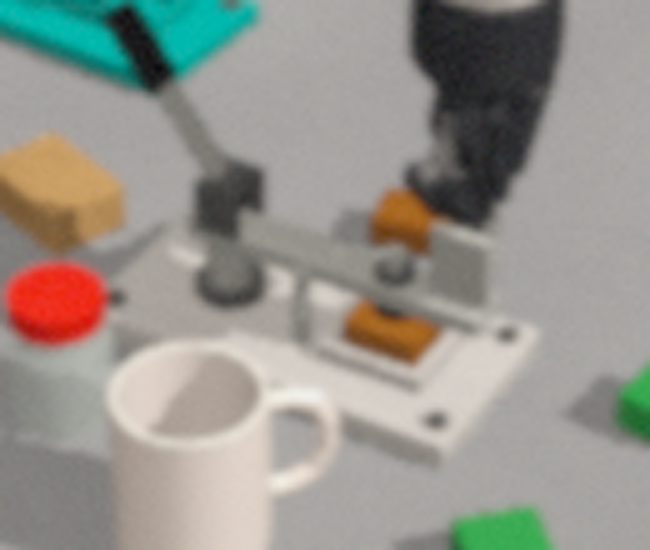

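The strap is over the blank and close to the pin, with the fin top at crop (433,222)-(493,237). There is no stop force yet, so I push on gently.

Call:
apply_moves --pt "0 0.001 0 0 0 0.005 1" --pt "0 0.002 0 0 0 0.01 1" --pt "0 0.003 0 0 0 0.02 1" --pt "0 0.004 0 0 0 0.02 1" --pt "0 0.004 0 0 0 0.02 1"

```text
time: 6.0
tool_pos: [0.6096, 0.0829, 0.0732]
tcp_rot: [-2.618, -1.729, 0.005]
wrist_force: [-8.7, 4.3, 5.6]
width: 0.001
```

Call:
apply_moves --pt "0 -0.01 0 0 0 0.02 1" --pt "0 -0.03 0 0 0 0.02 1" --pt "0 -0.05 0 0 0 0.02 1" --pt "0 -0.06 -0.02 0 0 0.02 1" --pt "0 -0.06 -0.06 0 0 0.02 1" --pt "0 -0.06 -0.1 0 0 0.02 1" --pt "0 -0.06 -0.14 0 0 0.02 1" --pt "0 -0.06 -0.15 0 0 0.02 1"

```text
time: 6.67
tool_pos: [0.561, 0.1057, 0.2317]
tcp_rot: [2.633, 1.702, 0.018]
wrist_force: [1.2, -0.4, 1.2]
width: 0.001
```

```bash
cat >> h.py <<'E'
def lev(e,gap=0,half=.011):
    "TCP so that its rear bottom edge is on the lever push point (gap off the face)"
    c,s=np.cos(e),np.sin(e); n=.006+gap
    return jw(S,[[-.09*c+n*s+half,0,.082+.09*s+n*c]])[0],S[2]-np.pi/2
E
python3 - <<'E'
from h import *
import cv2
b=vision.read_camera('scene')[180:290,240:370,::-1]; a=vision.read_camera('top')[115:225,255:385,::-1]
cv2.imwrite('pics/a3.png',cv2.resize(np.hstack([a,b]),None,fx=3,fy=3,interpolation=cv2.INTER_CUBIC))
p,a=lev(1.047,.03);print(p,delta(p,a), delta([*p[:2],.23],a))
s=S
for th in (0,.05,.1):
    P=jw(S,[[R*np.cos(th),R*np.sin(th),.106] for R in (.121,.155)])
    print(th,((proj('scene',P)-[240,180])*3+[390,0]).round(),((proj('top',P)-[255,115])*3).round())
E
```

```text
[ 0.57093582 -0.05213528  0.17793955] [-0.1394  0.0745  0.0501  0.0082 -0.0045 -0.0395] [-0.1391  0.0749 -0.0019  0.0082 -0.0045 -0.0395]
0 [[647. 132.]
 [683. 144.]] [[117. 157.]
 [ 86. 144.]]
0.05 [[650. 128.]
 [687. 139.]] [[115. 162.]
 [ 83. 151.]]
0.1 [[653. 124.]
 [690. 134.]] [[113. 168.]
 [ 81. 158.]]
```

View pics/a3.png

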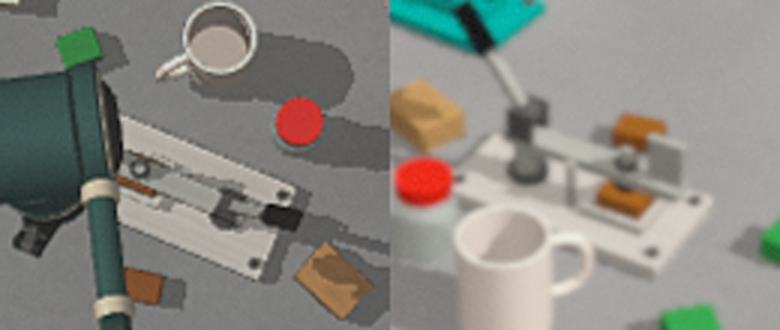

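The strap is clear of the robot and along the jig, with the spindle over the blank. The lever is raised, its handle at (282,217) in the top crop. Next I go to the lever.

Call:
apply_moves --pt "-0.035 0.019 0 0.008 -0.004 -0.04 1" --pt "-0.07 0.038 0 0.008 -0.004 -0.04 1" --pt "-0.105 0.056 0 0.008 -0.004 -0.04 1" --pt "-0.139 0.075 0 0.008 -0.004 -0.04 1" --pt "-0.139 0.075 0.01 0.008 -0.004 -0.04 1" --pt "-0.139 0.075 0.03 0.008 -0.004 -0.04 1" --pt "-0.139 0.075 0.05 0.008 -0.004 -0.04 1" --pt "-0.139 0.075 0.05 0.008 -0.004 -0.04 1"

```text
time: 7.43
tool_pos: [0.5636, -0.052, 0.1664]
tcp_rot: [-2.595, -1.75, 0.025]
wrist_force: [-1.7, -0.2, -0.4]
width: -0.002
```

```bash
cat >> h.py <<'E'
def levarc(es,gap=0):
    for e,g in zip(es,np.broadcast_to(gap,len(es))): print([float(v) for v in delta(*lev(e,g)).round(3)])
E
python3 -c "
from h import *
print(status.read_state()['wrist_force'])
levarc([1.047,1.047,1.047,1.0,.95,.9,.85,.8],[.02,.01,.003,0,0,0,0,0])"
```

```text
[-1.65625051 -0.24360346 -0.39167099]
[-0.006, 0.007, -0.007, -0.019, 0.007, -0.0]
[-0.015, 0.007, -0.002, -0.019, 0.007, -0.0]
[-0.021, 0.007, 0.002, -0.019, 0.007, -0.0]
[-0.027, 0.007, 0.006, -0.019, 0.007, -0.0]
[-0.031, 0.007, 0.008, -0.019, 0.007, -0.0]
[-0.035, 0.007, 0.01, -0.019, 0.007, -0.0]
[-0.038, 0.007, 0.013, -0.019, 0.007, -0.0]
[-0.042, 0.007, 0.016, -0.019, 0.007, -0.0]
```

Call:
apply_moves --pt "0 0 0 0 0 0 1" --pt "0 0 0 0 0 0 1" --pt "0 0 0 0 0 0 1"

```text
time: 7.68
tool_pos: [0.5688, -0.052, 0.1742]
tcp_rot: [-2.6, -1.757, 0.01]
wrist_force: [0.1, -0.7, -0.4]
width: 0.002
```

```bash
python3 -c "
from h import *
print(status.read_state()['wrist_force'])
levarc([1.047,1.047,1.047,1.0,.95,.9,.85,.8],[.02,.01,.003,0,0,0,0,0])"
```

```text
[ 0.06684963 -0.74104151 -0.36709492]
[-0.008, 0.002, 0.001, -0.007, 0.004, 0.001]
[-0.017, 0.002, 0.006, -0.007, 0.004, 0.001]
[-0.023, 0.002, 0.01, -0.007, 0.004, 0.001]
[-0.029, 0.002, 0.013, -0.007, 0.004, 0.001]
[-0.033, 0.002, 0.016, -0.007, 0.004, 0.001]
[-0.037, 0.002, 0.018, -0.007, 0.004, 0.001]
[-0.04, 0.002, 0.021, -0.007, 0.004, 0.001]
[-0.044, 0.002, 0.024, -0.007, 0.004, 0.001]
```

Call:
apply_moves --pt "-0.008 0.002 0.002 0 0 0 1" --pt "-0.017 0.002 0.007 0 0 0 1" --pt "-0.024 0.002 0.012 0 0 0 1" --pt "-0.03 0.002 0.015 0 0 0 1" --pt "-0.034 0.002 0.018 0 0 0 1" --pt "-0.038 0.002 0.02 0 0 0 1" --pt "-0.041 0.002 0.023 0 0 0 1" --pt "-0.045 0.002 0.026 0 0 0 1"

```text
time: 8.35
tool_pos: [0.5529, -0.0948, 0.1475]
tcp_rot: [-2.6, -1.755, 0.011]
wrist_force: [-1.3, 2.8, 1.7]
width: 0.001
```

```bash
python3 -c "
from h import *
print(status.read_state()['wrist_force'])
levarc([.8,.76,.72,.68,.64,.6,.56,.52])"
```

```text
[-1.27367767  2.83548548  1.69555062]
[0.002, 0.001, -0.003, -0.008, 0.003, 0.001]
[-0.001, 0.001, -0.001, -0.008, 0.003, 0.001]
[-0.004, 0.001, 0.002, -0.008, 0.003, 0.001]
[-0.006, 0.001, 0.004, -0.008, 0.003, 0.001]
[-0.008, 0.001, 0.007, -0.008, 0.003, 0.001]
[-0.011, 0.001, 0.01, -0.008, 0.003, 0.001]
[-0.013, 0.001, 0.013, -0.008, 0.003, 0.001]
[-0.015, 0.001, 0.016, -0.008, 0.003, 0.001]
```

Call:
apply_moves --pt "-0.002 0.001 0.002 0 0 0 1" --pt "-0.004 0.001 0.005 0 0 0 1" --pt "-0.006 0.001 0.007 0 0 0 1" --pt "-0.008 0.001 0.01 0 0 0 1" --pt "-0.01 0.001 0.013 0 0 0 1" --pt "-0.012 0.001 0.016 0 0 0 1" --pt "-0.014 0.001 0.019 0 0 0 1" --pt "-0.016 0.001 0.022 0 0 0 1"

```text
time: 9.02
tool_pos: [0.548, -0.1105, 0.1254]
tcp_rot: [-2.601, -1.756, 0.011]
wrist_force: [1.0, -0.9, 2.7]
width: -0.004
```

```bash
python3 -c "
from h import *
print(status.read_state()['wrist_force'])
levarc([.48,.44,.4,.36,.32,.28,.24,.2,.16,.12,.08,.04])"
```

```text
[ 0.9803664  -0.94869523  2.65558993]
[-0.0, -0.001, -0.003, -0.007, 0.004, 0.001]
[-0.002, -0.0, -0.0, -0.007, 0.004, 0.001]
[-0.004, -0.0, 0.003, -0.007, 0.004, 0.001]
[-0.006, -0.0, 0.006, -0.007, 0.004, 0.001]
[-0.007, -0.0, 0.01, -0.007, 0.004, 0.001]
[-0.008, -0.0, 0.013, -0.007, 0.004, 0.001]
[-0.009, -0.0, 0.016, -0.007, 0.004, 0.001]
[-0.01, -0.0, 0.02, -0.007, 0.004, 0.001]
[-0.011, -0.0, 0.023, -0.007, 0.004, 0.001]
[-0.012, -0.0, 0.027, -0.007, 0.004, 0.001]
[-0.013, -0.0, 0.03, -0.007, 0.004, 0.001]
[-0.013, -0.0, 0.034, -0.007, 0.004, 0.001]
```

Call:
apply_moves --pt "-0.004 0 0.003 0 0 0 1" --pt "-0.006 0 0.006 0 0 0 1" --pt "-0.007 0 0.01 0 0 0 1" --pt "-0.008 0 0.013 0 0 0 1" --pt "-0.009 0 0.016 0 0 0 1" --pt "-0.01 0 0.019 0 0 0 1" --pt "-0.011 0 0.022 0 0 0 1" --pt "-0.012 0 0.025 0 0 0 1"

```text
time: 9.68
tool_pos: [0.543, -0.1213, 0.1003]
tcp_rot: [-2.6, -1.755, 0.012]
wrist_force: [0.0, -0.7, 2.9]
width: 0.006
```

Call:
apply_moves --pt "0 0 0.001 0 0 0 1" --pt "0 0 0.002 0 0 0 1" --pt "0 0 0.003 0 0 0 1" --pt "0 0 0.004 0 0 0 1"

```text
time: 10.02
tool_pos: [0.5428, -0.1213, 0.0966]
tcp_rot: [-2.6, -1.756, 0.013]
wrist_force: [-0.6, -1.7, 3.6]
width: -0.001
```

Call:
apply_moves --pt "0 0 0.001 0 0 0 1" --pt "0 0 0.002 0 0 0 1" --pt "0 0 0.003 0 0 0 1" --pt "0 0 0.003 0 0 0 1"

```text
time: 10.35
tool_pos: [0.543, -0.1214, 0.0957]
tcp_rot: [-2.6, -1.756, 0.012]
wrist_force: [-5.4, -1.8, 15.3]
width: -0.004
```

Call:
apply_moves --pt "0 0 0.001 0 0 0 1" --pt "0 0 0.001 0 0 0 1" --pt "0 0 0.001 0 0 0 1"

```text
time: 10.6
tool_pos: [0.5432, -0.1215, 0.0955]
tcp_rot: [-2.6, -1.756, 0.012]
wrist_force: [-7.3, -0.9, 19.0]
width: 0.004
```

Call:
apply_moves --pt "0 0 -0.01 0 0 0 1" --pt "0 0 -0.04 0 0 0 1" --pt "0 0 -0.08 0 0 0 1" --pt "0 0 -0.12 0 0 0 1" --pt "0.0 -0.03 -0.14 0 0 0 1" --pt "0 -0.07 -0.14 0 0 0 1" --pt "0 -0.11 -0.14 0 0 0 1" --pt "0 -0.15 -0.14 0 0 0 1"

```text
time: 11.27
tool_pos: [0.4033, -0.064, 0.2334]
tcp_rot: [-2.599, -1.754, 0.012]
wrist_force: [0.2, 0.2, 1.4]
width: 0.003
```

Call:
apply_moves --pt "-0.03 -0.03 0 0 0 0 1" --pt "-0.06 -0.06 0 0 0 0 1" --pt "-0.09 -0.07 0 0 0 0 1" --pt "-0.12 -0.08 0 0 0 0 1" --pt "-0.15 -0.08 0 0 0 0 1" --pt "-0.15 -0.08 0 0 0 0 1"

```text
time: 11.77
tool_pos: [0.2723, -0.1771, 0.2346]
tcp_rot: [-2.606, -1.749, 0.014]
wrist_force: [0.4, -0.1, 0.4]
width: -0.001
```

Run:
```python
from h import *
import cv2
b=vision.read_camera('scene')[180:290,240:370,::-1]; a=vision.read_camera('top')[115:225,255:385,::-1]
cv2.imwrite('pics/a4.png',cv2.resize(np.hstack([a,b]),None,fx=3,fy=3,interpolation=cv2.INTER_CUBIC))
for e in (.05,.1,.2,.3):
    P=jw(S,[[-.115*np.cos(e),0,.082+.115*np.sin(e)]])
    print(e,((proj('scene',P)-[240,180])*3+[390,0]).round(),((proj('top',P)-[255,115])*3).round())
```

```text
0.05 [[416.  71.]] [[330. 247.]]
0.1 [[416.  65.]] [[331. 246.]]
0.2 [[417.  56.]] [[330. 244.]]
0.3 [[419.  46.]] [[329. 242.]]
```

View pics/a4.png

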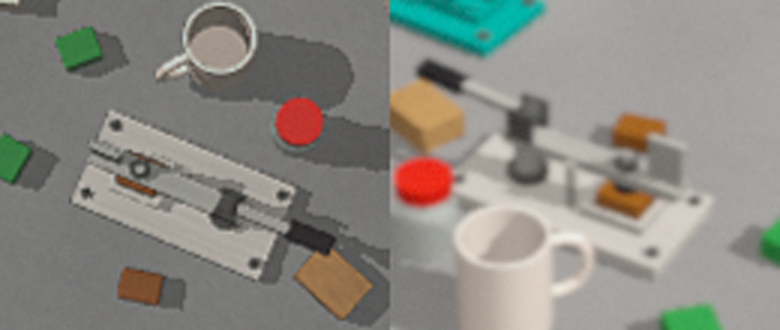

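```bash
python3 -c "
from workcell import job,status
s=status.read_state();print(s['time'],abs(s['joint_vel']).max(),s['wrist_force']);print(job.finish_job())"
```

```text
11.8667 0.051439640031680854 [-0.6128077  -0.19606275  0.80185082]
the job is handed in; nothing more can be done
None
```

I pushed the clamp strap round over the blank, then pushed the cam lever down, and handed the job in at 11.9 s. No verdict was reported.

- **Strap:** I pushed the fin with the back of the closed fingers until the push was blocked at about 10 N. In the last pictures the fin lies where a strap angle of 0 should put it, to about 1–2 px. An earlier picture, taken while still pushing, put the strap about 0.05 rad short with no stop force, so I pushed on until it was blocked.
- **Lever:** I pushed the handle down until it was blocked, with 19 N upward at the end. The handle end matches an elevation of about 0.1 rad, the lever's stop.
- **Blank and bystanders:** The blank is still in its nest, though the strap partly hides it. The mug, jar, spare and carton look unmoved. I did not look at the brush or wheel again, but the arm stayed above table height throughout.
- **Robot at hand-in:** The arm was clear of everything, with the wrist force at about 1 N, which is the resting noise level.
- **Disagreement:** The two cameras' estimates of the jig's position differed by about 1–1.5 px (3–4 mm). I used a value between them and relied on contact force for both stops.

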